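Walk the cold block round against the deck fence

ROBOT

A 6-joint arm with a two-finger parallel gripper is mounted at the origin on the work surface. World frame = base frame: x ahead of the robot, y to its left, z up, the work surface at z = 0. Lengths are in m, angles in rad, forces in N, time in s.
With the tool pointing down it reaches from about 0.25 to 0.775 m from the base axis. Payload 4 kg.
Tool frame: the origin (TCP) lies on the centre line of the jaws, within the pads' length; the fingertips stand 25 mm ahead of it and the grasp point (between the pads) lies 6 mm ahead of it; z points along the fingers, y is the line along which they close (so a half turn about z gives the same grasp; the last joint's range is limited). The gripper opens to 94 mm and grips with 3 to 60 N. Pads are 16 mm wide; open, the fingers measure 119 mm over their backs; the gripper's body (75 mm by 177 mm) begins 78 mm behind the grasp point.
Start: joints at [1.12, 0.087, 1.371, -0, 1.684, -0.103], TCP at [0.187, 0.517, 0.231] pointing down, gripper open.
Joint ranges: [-3.1, 3.1], [-0.76, 2.03], [0.27, 2.55], [-1.08, 4.22], [0.17, 2.65], [-2.57, 2.57]. Speed limits (rad/s): [2.79, 2.79, 3.14, 3.14, 3.14, 3.14].

INTERFACE

Orientations are given as [roll, pitch, yaw] about the fixed x, y, z axes, in that order (R = Rz(yaw) Ry(pitch) Rx(roll)).
In Python, from bench import robot, imaging gives the robot as it stands. The module is installed in compiled form; this text tells all that it offers.
- The arm moves only by the tool drive_tool, never from a script. Its argument "series" is a list of rows, each a list of 3 entries, a list of its own where there are three numbers: the finger opening in m, from 0 to 0.094, then the shift along the tool's x, y, z in m, then the turn, a rotation vector about the tool's x, y, z in rad. A call has 1 to 5 rows; each row is the pose to reach, as a shift and turn from the pose commanded when the call began, along the tool's axes at that moment; what a row does not reach only later rows make up. A row lasts 1/8 s, in which the tool goes at most 62.5 mm and 10.7 degrees, less where a joint would pass 70% of its speed; a pose out of reach is approached as far as the arm can. A call with a gripper value outside its range is refused whole. The fingers move at their own pace and stop on an object; the grip force is fixed at half the most. Time passes only in rows, so rows that repeat a pose let the fingers close. It gives the time, the measured TCP pose, the force, the opening and the grip force at its end, in the units of the state.
- robot.get_obs(): the state, without advancing time (a new reading comes with each control period).
- imaging.snapshot(name): name is "scene" or "top"; returns the picture (400x640x3 uint8, red, green, blue); there is no depth.
- imaging.get_calibration(name): a dict with "intrinsics" (3x3 intrinsics, pixels), "k1" (the pictures are not rectified: a ray, as slopes to the right and down, at radius r is drawn at 1 + k1 r^2 times it, then the intrinsics apply), "position" and "rotation" of the camera in the world. Camera axes: x right, y up, looking along -z (the intrinsics and any distortion apply to the point x, -y, -z); pixel columns grow to the right and rows downward; lengths in m; the calibration is good to about 2 mm. A picture is of the moment at which its call begins. get_calibration takes no time and is no camera call.
- robot.close_job(): hands the job in; it is judged then, once.
The state is a dict: "time": time; "joint_positions": joint angles; "qvel": joint speeds; "joint_torque": joint torques, N m; "tool_pos": TCP position; "ee_rot": TCP orientation; "wrist_force": force on the tool from outside, world axes, zero at the start; "wrist_torque": the same for the moment, N m; "width": finger opening in m; "finger_force": force on a finger pad.
Only numpy, scipy, OpenCV 4.12 (cv2) and the standard library are available. Lean on these libraries where they do the work, as an engineer would, in place of code of your own. Each camera call takes 0.05 s, during which the arm holds its last target. There are 200 camera calls.

TASK

The heavy cold block has been set down crooked on the deck of the pipetting station, more or less end-on to the fence. Walk it round with your fingertips, pushing gently at one corner and then another, until one of its long sides sits flat against the fence with the whole block between the two yellow lines. Slide it only: do not pinch, lift or tip it or lean on it with the palm or arm, do not touch the tubes standing in it, and leave the tube rack, tip box and bottle beside the deck where they are.

Things in the scene. Friction and masses are not known exactly. Their poses are not given: they have to be found in the camera images.
- cold_block: Aluminium cold block, 8 x 5 small wells, 140 x 100 x 28 mm, 0.7-1 kg. Origin: centre of its underside, on the deck. y runs along its length, x across, z up. Either long side may face the fence. It takes 3 to 12 N to slide and stops with the push. A push square to a side near its end both shifts and turns it (50 mm of push 60 mm off centre: very roughly 0.4 rad and 35 mm).
- tubes: The 17 small capped tubes standing in wells of the cold block, caps 11 mm wide with their tops 36 mm above the block's underside, all at least 12 mm in from the block's edges. Fixed in the block; same origin and axes as the cold block.
- station: Pipetting station, fixed; place and yaw vary. Origin: on the bench (z = 0) under the middle of the fence's front face. x points square into the fence, away from the robot; y along the fence. Dark deck plate, top 10 mm above the bench, from x = -260 mm to the fence, 360 mm wide. Two yellow lines on it, square to the fence, centred at y = -102 and +102 mm, 4 mm wide, bound the block's place.
- fence (a point): Middle of the fence's front face at deck height, 10 mm above the bench. The fence is a straight aluminium bar 300 mm long, 18 mm thick, its top 16 mm above the deck. Axes as the station's.
- right_line (a point): Where the right-hand yellow line meets the fence, on the deck. The station's parts to keep clear of lie behind the fence: a white housing 50 mm high and 420 mm wide from station x = 35 mm on; on it a column at station x = 100, y = -170 mm (52 mm thick) with an arm parked to the right (y = -130 to -340 mm, x = 70 to 130 mm), top 233 mm above the bench.
- tube_rack: Purple tube rack with white-capped tubes, 58 x 108 x 40 mm, loose on the bench beside the deck. Origin: centre of its underside. To be left alone.
- tip_box: Green and white pipette-tip box with yellow tip tops, 83 x 122 x 56 mm, loose on the bench beside the deck. Origin: centre of its underside. To be left alone.
- reagent_bottle: Amber bottle with orange cap, 42 mm across, 75 mm high, loose on the bench beside the deck. Origin: centre of its underside. To be left alone.

How it is judged:
By the outcome, as a careful person would: the job done as asked, in the order asked, and still so for the second after the job is handed in, with the robot touching nothing.
It also fails if it takes over 64 s, if anything falls off the work surface, if the arm or the gripper's body presses on something with over 40 N, if the wrist force passes 120 N, or if a joint passes its speed limit or range.

## Working session

There is one attempt and no reset: what is moved stays moved. The work goes in short steps, Python scripts to look and compute and a tool call to move; the robot and the scene stay as the last step left them, time stands still between calls to the robot, and variables do not carry over. Pictures are saved under pics/ and viewed, at most 10 in all, crops included, and the job is handed in when it is done.

Besides the shell and the picture viewer there is one more tool, called after "Request:" as name(argument=value, ...), one argument or row to a line, values as JSON. drive_tool: Moves the arm, as the interface text tells. Its arguments: {"type":"object","properties":{"series":{"type":"array"}},"required":["series"]}

```bash
mkdir -p pics; cat > h.py <<'E'
import numpy as np, cv2
from bench import robot, imaging
def snap(n,f):
    im=imaging.snapshot(n); cv2.imwrite('pics/'+f,im[:,:,::-1]); return im
def pix2w(n,uv,z):
    c=imaging.get_calibration(n);K=np.array(c['intrinsics']);R=np.array(c['rotation']);p=np.array(c['position'])
    out=[]
    for u,v in uv:
        d=cv2.undistortPoints(np.array([[[u,v]]],float),K,np.array([c['k1'],0,0,0,0.]))[0,0]
        r=R@np.array([d[0],-d[1],-1]); out.append(p+r*(z-p[2])/r[2])
    return np.array(out)
def w2pix(n,P):
    c=imaging.get_calibration(n);K=np.array(c['intrinsics']);R=np.array(c['rotation']);p=np.array(c['position'])
    q=(np.atleast_2d(P)-p)@R*[1,-1,-1]
    return cv2.projectPoints(q.reshape(-1,1,3),np.zeros(3),np.zeros(3),K,np.array([c['k1'],0,0,0,0.]))[0].reshape(-1,2)
E
python3 - <<'E'
from h import *
snap('scene','s0.png');snap('top','t0.png')
for n in('scene','top'):
    c=imaging.get_calibration(n);print(n,c['k1'],np.round(c['position'],3),np.round(c['rotation'],2).tolist())
print(robot.get_obs())
E
```

```text
scene -0.03026094106880907 [ 0.852 -0.466  0.796] [0.64, -0.01, 0.53]
top -0.09550524574581236 [0.505 0.031 1.178] [0.09, 0.0, -1.57]
{'time': 0.1, 'joint_positions': array([ 1.11991756e+00,  8.78809089e-02,  1.37209443e+00, -2.03640422e-05,
        1.68362066e+00, -1.03077871e-01]), 'qvel': array([ 0.00159974, -0.00251044, -0.00387544, -0.00191472,  0.00095271,
        0.0002472 ]), 'joint_torque': array([ 2.14369466e-03, -3.41248584e+01, -3.03304517e+01,  7.18999933e-02,
        3.04026715e-02, -1.04260494e-04]), 'tool_pos': array([0.18725832, 0.51665989, 0.2294257 ]), 'ee_rot': array([-3.13959787e+00, -1.86002334e-04,  2.79378930e+00]), 'wrist_force': array([ 0.23130966, -0.69993625, -0.32159956]), 'wrist_torque': array([ 0.03165468, -0.04735928, -0.00055657]), 'finger_force': 0.0, 'width': 0.09381943188128952}
```

View pics/t0.png

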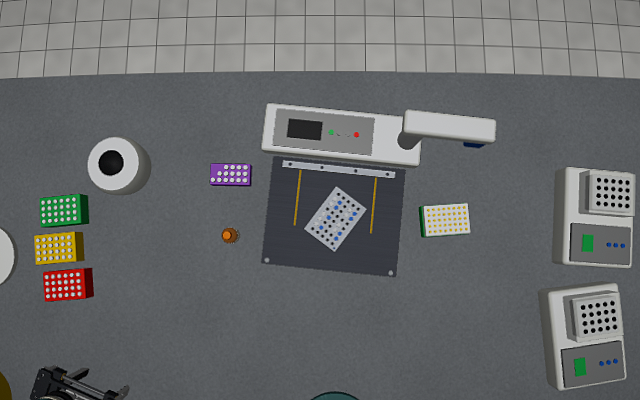

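View pics/s0.png

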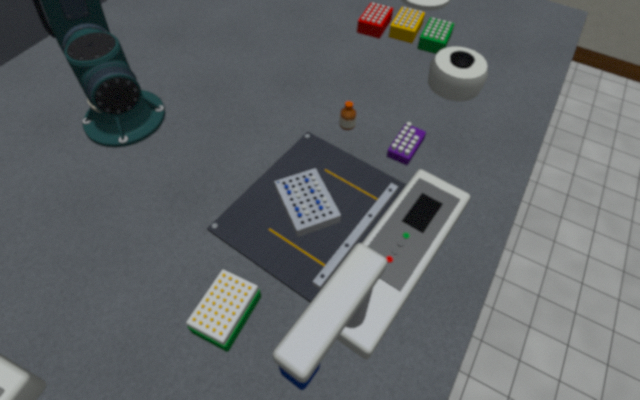

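The top view shows the deck with the fence at about (282,163)-(395,177). The block is turned, centred near (336,218), and the yellow lines are near x=297 and x=374. I'll enlarge a crop to get its corners.

```bash
python3 - <<'E'
from h import *
im=cv2.imread('pics/t0.png')[150:290,255:415]
cv2.imwrite('pics/c0.png',cv2.resize(im,None,fx=4.25,fy=4.25,interpolation=cv2.INTER_CUBIC))
E
```

```text
(no output)
```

View pics/c0.png

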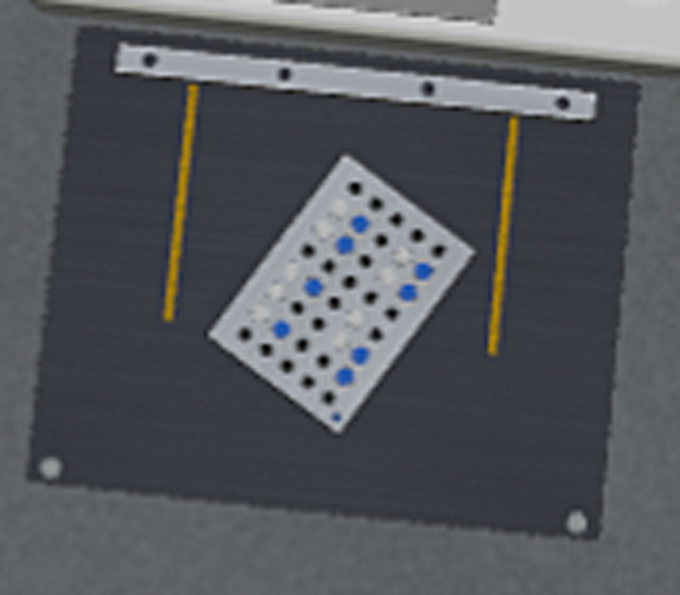

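```bash
cat >> h.py <<'E'
def crop2w(uv,z,s=4.25,o=(255,150)): return pix2w('top',(np.array(uv,float)+.5)/s-.5+np.array(o),z)
E
python3 - <<'E'
from h import *
np.set_printoptions(precision=4,suppress=True)
b=crop2w([(346,155),(475,252),(340,433),(209,335)],.038)[:,:2]
f=crop2w([(116,72),(595,119)],.026)[:,:2]
l=crop2w([(192,86),(514,118),(168,320),(492,355)],.010)[:,:2]
print('block',b,'sides',[np.linalg.norm(b[i]-b[(i+1)%4]) for i in range(4)],b.mean(0))
print('fence',f,np.linalg.norm(f[0]-f[1]),f.mean(0)); print('lines',l, np.linalg.norm(l[0]-l[1]))
d=f[0]-f[1]; yaw=np.arctan2(-d[0],d[1]); print('yaw',yaw)
d=l[0]-l[1]; print(np.arctan2(-d[0],d[1])); d=l[0]-l[2];print(np.arctan2(d[1],d[0]));d=l[1]-l[3];print(np.arctan2(d[1],d[0]))
R=np.array([[np.cos(yaw),-np.sin(yaw)],[np.sin(yaw),np.cos(yaw)]])
print('block in station',(b-f.mean(0))@R,(b.mean(0)-f.mean(0))@R,'lines',(l-f.mean(0))@R)
r=pix2w('top',[(230,162),(230,234),(445,220)],.06);print((r[:,:2]-f.mean(0))@R)
E
```

```text
Traceback (most recent call last):
  File "h.py", line 16, in crop2w
    def crop2w(uv,z,s=4.25,o=(255,150)): return pix2w('top',(np.array(uv,float)+.5)/s-.5+np.array(o),z)
                                                ~~~~~^^^^^^^^^^^^^^^^^^^^^^^^^^^^^^^^^^^^^^^^^^^^^^^^^^
  File "h.py", line 10, in pix2w
    r=R@np.array([d[0],-d[1],-1]); out.append(p+r*(z-p[2])/r[2])
                                                           ~^^^
IndexError: invalid index to scalar variable.
```

```bash
sed -i "s/R=np.array(c\['rotation'\])/R=Rot.from_euler('xyz',c['rotation']).as_matrix()/; 1i from scipy.spatial.transform import Rotation as Rot" h.py
python3 - <<'E'
from h import *
np.set_printoptions(precision=4,suppress=True)
b=crop2w([(346,155),(475,252),(340,433),(209,335)],.038)[:,:2]
f=crop2w([(116,72),(595,119)],.026)[:,:2]
l=crop2w([(192,86),(514,118),(168,320),(492,355)],.010)[:,:2]
print('block',b,'sides',[np.linalg.norm(b[i]-b[(i+1)%4]) for i in range(4)],b.mean(0))
print('fence',f,np.linalg.norm(f[0]-f[1]),f.mean(0)); print('lines',l, np.linalg.norm(l[0]-l[1]))
d=f[0]-f[1]; yaw=np.arctan2(-d[0],d[1]); print('yaw',yaw)
d=l[0]-l[1]; print(np.arctan2(-d[0],d[1])); d=l[0]-l[2];print(np.arctan2(d[1],d[0]));d=l[1]-l[3];print(np.arctan2(d[1],d[0]))
R=np.array([[np.cos(yaw),-np.sin(yaw)],[np.sin(yaw),np.cos(yaw)]])
print('block in station',(b-f.mean(0))@R,(b.mean(0)-f.mean(0))@R,'lines',(l-f.mean(0))@R)
r=pix2w('top',[(230,162),(230,234),(445,220)],.06);print((r[:,:2]-f.mean(0))@R)
E
```

```text
block [[ 0.6416 -0.0028]
 [ 0.5818 -0.0819]
 [ 0.4714  0.001 ]
 [ 0.5308  0.081 ]] sides [np.float64(0.09910758553677504), np.float64(0.13809745001237786), np.float64(0.09964677684588874), np.float64(0.13887995154265467)] [ 0.5564 -0.0007]
fence [[ 0.6951  0.1406]
 [ 0.666  -0.1589]] 0.3008640552807552 [ 0.6805 -0.0091]
lines [[ 0.6888  0.0938]
 [ 0.6687 -0.11  ]
 [ 0.5408  0.1079]
 [ 0.5191 -0.0949]] 0.20482951505807703
yaw -0.09707796428932286
-0.09833570183623332
-0.0951760823561787
-0.100875945541032
block in station [[-0.0394  0.0025]
 [-0.0912 -0.082 ]
 [-0.2092 -0.0102]
 [-0.1578  0.0752]] [-0.1244 -0.0036] lines [[-0.0018  0.1033]
 [-0.002  -0.1016]
 [-0.1505  0.103 ]
 [-0.1523 -0.101 ]]
[[-0.0063  0.2823]
 [-0.1911  0.2604]
 [-0.1016 -0.2841]]
```

Request:
drive_tool(
  series=[
    [0.0,[-0.6,-0.3,0],[0,0,-0.251]],
    [0.0,[-0.6,-0.3,0],[0,0,-0.251]],
    [0.0,[-0.6,-0.3,0],[0,0,-0.251]],
    [0.0,[-0.6,-0.3,0],[0,0,-0.251]],
    [0.0,[-0.6,-0.3,0],[0,0,-0.251]],
  ],
)

```text
time: 0.72
tool_pos: [0.4002, 0.2924, 0.2301]
ee_rot: [-3.142, -0.0, 3.045]
wrist_force: [0.5, 0.9, -0.0]
width: 0.0471
finger_force: 0.0
```

```bash
cat >> h.py <<'E'
S=-.0975; RS=np.array([[np.cos(S),-np.sin(S)],[np.sin(S),np.cos(S)]]); O=np.array([.6805,-.0091])
def st(): 
    o=robot.get_obs(); return (o['tool_pos'][:2]-O)@RS, o
def go(x,y,z):
    o=robot.get_obs(); t=np.r_[O+RS@[x,y],z]; R=Rot.from_euler('xyz',o['ee_rot'])
    print('t',o['time'],'at',np.round(st()[0],4),'yaw err',np.round(np.arctan2(np.sin(o['ee_rot'][2]-S-np.pi),np.cos(o['ee_rot'][2]-S-np.pi)),4),'tool shift',np.round(R.inv().apply(t-o['tool_pos']),4),'w',o['width'])
E
python3 -c "
from h import *
go(-.036,.036,.1)"
```

```text
t 0.725 at [-0.3084  0.2728] yaw err 0.001 tool shift [-0.2722 -0.2371  0.13  ] w 0.04712529896280406
```

Request:
drive_tool(
  series=[
    [0.0,[-0.06,-0.052,0],[0,0,0]],
    [0.0,[-0.11,-0.095,0],[0,0,0]],
    [0.0,[-0.16,-0.138,0],[0,0,0]],
    [0.0,[-0.21,-0.182,0],[0,0,0]],
    [0.0,[-0.25,-0.215,0],[0,0,0]],
  ],
)

```text
time: 1.35
tool_pos: [0.6163, 0.0666, 0.2299]
ee_rot: [3.141, -0.001, 3.045]
wrist_force: [0.6, 0.4, 0.3]
width: 0.0008
finger_force: 0.0
```

```bash
python3 -c "
from h import *
go(-.036,.038,.045)"
```

```text
t 1.35 at [-0.0713  0.0691] yaw err 0.0005 tool shift [-0.0354 -0.0312  0.1849] w 0.000775928441244942
```

Request:
drive_tool(
  series=[
    [0.0,[-0.022,-0.02,0.05],[0,0,0]],
    [0.0,[-0.022,-0.02,0.1],[0,0,0]],
    [0.0,[-0.022,-0.02,0.145],[0,0,0]],
    [0.0,[-0.022,-0.02,0.175],[0,0,0]],
    [0.0,[-0.022,-0.02,0.187],[0,0,0]],
  ],
)

```text
time: 1.98
tool_pos: [0.6333, 0.0463, 0.0402]
ee_rot: [-3.141, -0.006, 3.045]
wrist_force: [0.5, -0.3, -0.2]
width: 0.0004
finger_force: 0.0
```

```bash
python3 -c "
from h import *
go(-.036,.038,.043);snap('top','t1.png');snap('scene','s1.png')"
```

```text
t 1.975 at [-0.0523  0.0505] yaw err 0.0006 tool shift [-0.0163 -0.0125 -0.0029] w 0.00044992254469639623
```

View pics/s1.png

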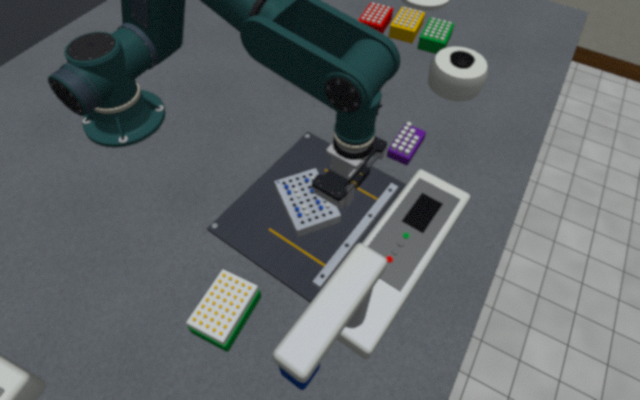

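The fingers are low beside the block's upper-left long side and clear of it, at about (335,185) in the scene picture. Now I'll push near the far corner.

Request:
drive_tool(
  series=[
    [0.0,[-0.019,-0.0115,-0.003],[0,0,0]],
    [0.0,[-0.013,-0.022,-0.003],[0,0,0]],
    [0.0,[-0.007,-0.032,-0.003],[0,0,0]],
    [0.0,[0.0,-0.042,-0.003],[0,0,0]],
    [0.0,[0.006,-0.052,-0.003],[0,0,0]],
  ],
)

```text
time: 2.7
tool_pos: [0.6246, -0.0052, 0.0478]
ee_rot: [3.141, 0.003, 3.045]
wrist_force: [3.2, 1.3, 1.7]
width: 0.0007
finger_force: 1.8
```

Request:
drive_tool(
  series=[
    [0.0,[0.006,-0.008,0],[0,0,0]],
    [0.0,[0.011,-0.015,0],[0,0,0]],
    [0.0,[0.011,-0.015,0],[0,0,0]],
  ],
)

```text
time: 3.08
tool_pos: [0.6106, -0.0194, 0.046]
ee_rot: [-3.141, -0.002, 3.044]
wrist_force: [2.1, -0.2, -0.5]
width: 0.0003
finger_force: 0.5
```

```bash
python3 -c "
from h import *
go(-.036,.038,.043);im=snap('top','t2.png')
im=cv2.imread('pics/t2.png')[150:290,255:415]
cv2.imwrite('pics/c2.png',cv2.resize(im,None,fx=4.25,fy=4.25,interpolation=cv2.INTER_CUBIC))"
```

```text
t 3.075 at [-0.0685 -0.0171] yaw err -0.0001 tool shift [-0.0325  0.0551  0.0029] w 0.000329301925263682
```

View pics/c2.png

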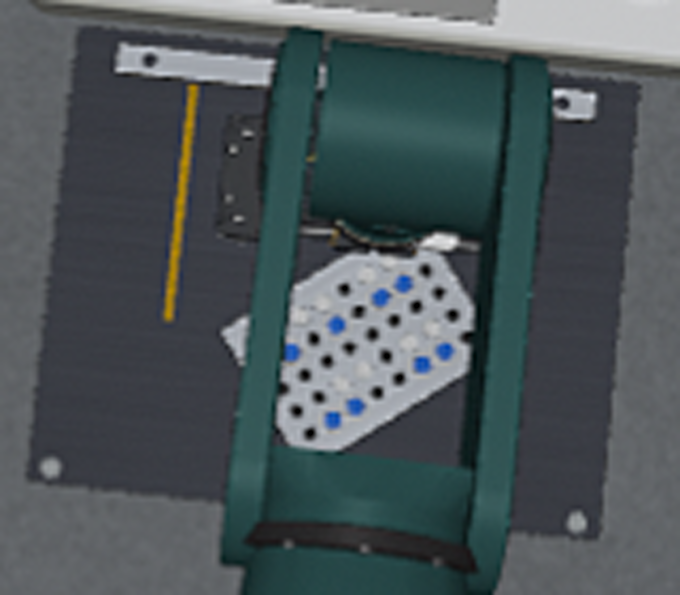

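The picture shows the block turned clockwise by about 0.44 rad, its lower long edge running from (332,445) to (470,372), with about 0.58 rad left. Next I lift, cross over and push the near long side at its left end.

Request:
drive_tool(
  series=[
    [0.0,[-0.012,0.01,-0.005],[0,0,0]],
    [0.0,[-0.012,0.01,-0.045],[0,0,0]],
    [0.0,[-0.012,0.01,-0.085],[0,0,0]],
    [0.0,[0.03,0.01,-0.085],[0,0,0]],
    [0.0,[0.08,0.01,-0.085],[0,0,0]],
  ],
)

```text
time: 3.75
tool_pos: [0.5315, -0.001, 0.1306]
ee_rot: [-3.141, -0.004, 3.045]
wrist_force: [-0.5, 0.3, 0.6]
width: 0.0005
finger_force: 0.0
```

Request:
drive_tool(
  series=[
    [0.0,[0.05,-0.004,0],[0,0,0]],
    [0.0,[0.1,-0.004,0],[0,0,0]],
    [0.0,[0.115,-0.004,0],[0,0,0]],
    [0.0,[0.115,-0.004,0],[0,0,0]],
  ],
)

```text
time: 4.25
tool_pos: [0.4179, 0.0061, 0.1312]
ee_rot: [-3.141, -0.001, 3.045]
wrist_force: [0.1, -0.6, 0.2]
width: 0.0004
finger_force: 0.0
```

```bash
python3 -c "
from h import *
go(-.256,-.011,.043);im=snap('top','t3.png')
im=cv2.imread('pics/t3.png')[150:290,255:415]
cv2.imwrite('pics/c3.png',cv2.resize(im,None,fx=4.25,fy=4.25,interpolation=cv2.INTER_CUBIC))"
```

```text
t 4.25 at [-0.2629 -0.0104] yaw err 0.0009 tool shift [-0.0069 -0.0006  0.0882] w 0.0003601804266055522
```

View pics/c3.png

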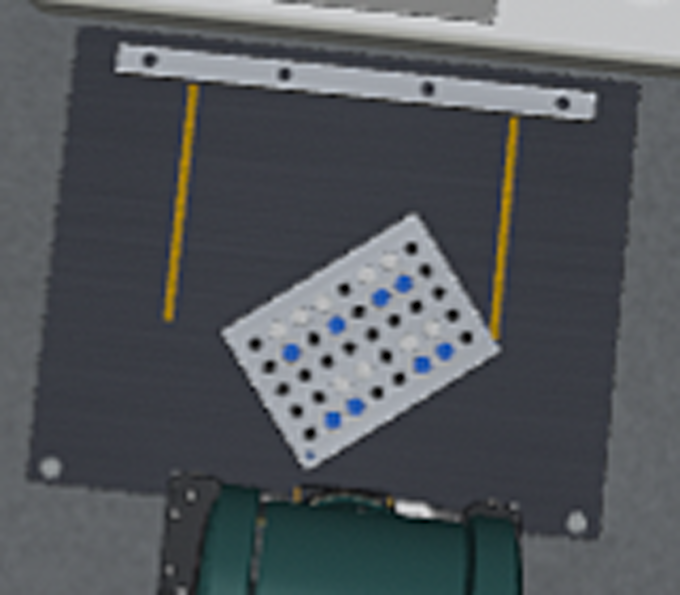

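The block is fully visible, with corners A (414,214), B (500,350), C (309,469) and D (222,332).

```bash
cat >> h.py <<'E'
def blk(c):
    b=(crop2w(c,.038)[:,:2]-O)@RS; u=(b[0]+b[1]-b[2]-b[3]); u/=np.linalg.norm(u); n=np.array([-u[1],u[0]]); m=b.mean(0)
    print(np.round(b,4).tolist(),'c',m.round(4),'ang',np.arctan2(u[1],u[0])+np.pi/2,'n',n)
    return m,u,n
E
python3 -c "
from h import *
m,u,n=blk([(414,214),(500,350),(309,469),(222,332)])
sup=.008*abs(n[0])+.0125*abs(n[1])
p=m-(.05+sup+.008)*n-.057*u
print(p);go(*p,.043)"
```

```text
[[-0.0715, -0.0426], [-0.1494, -0.1027], [-0.2327, 0.0063], [-0.1551, 0.0674]] c [-0.1522 -0.0179] ang 0.6511628967027763 n [0.79537949 0.60611176]
[-0.24393747 -0.01617068]
t 4.3 at [-0.2619 -0.0105] yaw err 0.0008 tool shift [-0.0179 -0.0057  0.0885] w 0.0006196312592157667
```

Request:
drive_tool(
  series=[
    [0.0,[-0.008,-0.007,0.05],[0,0,0]],
    [0.0,[-0.008,-0.007,0.08],[0,0,0]],
    [0.0,[-0.008,-0.007,0.087],[0,0,0]],
    [0.0,[-0.018,-0.005,0.087],[0,0,0]],
  ],
)

```text
time: 4.8
tool_pos: [0.4367, -0.0007, 0.0446]
ee_rot: [3.142, -0.0, 3.045]
wrist_force: [-0.3, 0.0, 0.8]
width: 0.0006
finger_force: 0.0
```

Request:
drive_tool(
  series=[
    [0.0,[-0.008,0.006,0],[0,0,0]],
    [0.0,[-0.016,0.011,0],[0,0,0]],
    [0.0,[-0.025,0.016,0],[0,0,0]],
    [0.0,[-0.034,0.02,0],[0,0,0]],
    [0.0,[-0.043,0.024,0],[0,0,0]],
  ],
)

```text
time: 5.42
tool_pos: [0.4814, 0.0196, 0.0445]
ee_rot: [3.141, -0.0, 3.045]
wrist_force: [-4.3, 0.6, 0.5]
width: 0.0007
finger_force: 1.6
```

```bash
python3 -c "
from h import *
go(-.256,-.011,.043);im=snap('top','t4.png')
im=cv2.imread('pics/t4.png')[150:290,255:415]
cv2.imwrite('pics/c4.png',cv2.resize(im,None,fx=4.25,fy=4.25,interpolation=cv2.INTER_CUBIC))"
```

```text
t 5.425 at [-0.201   0.0092] yaw err 0.0009 tool shift [ 0.0551 -0.0201  0.0015] w 0.0007021010611267628
```

View pics/c4.png

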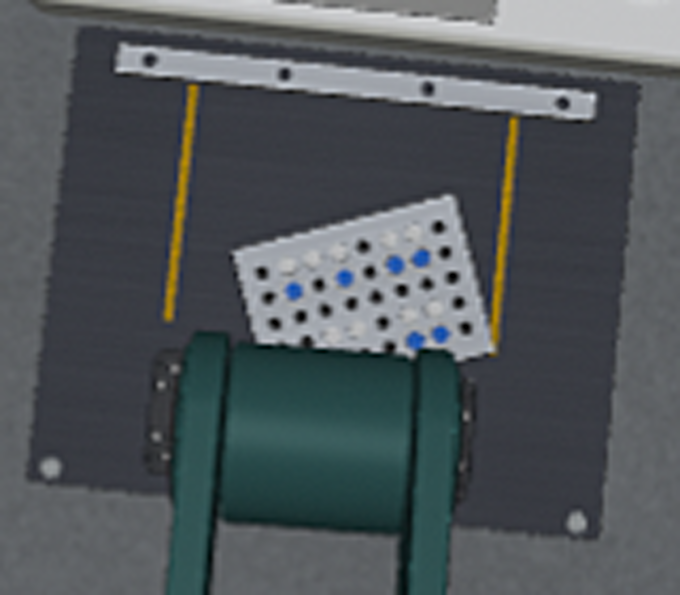

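Corners D (233,250), A (454,195) and B (494,352) are visible, and about 0.34 rad is left.

```bash
python3 -c "
from h import *
m,u,n=blk([(454,195),(494,352),(494+233-454,352+250-195),(233,250)])
p=np.array(st()[0])-m; print('offset along u',p@u,'n',p@n)"
```

```text
[[-0.0574, -0.066], [-0.1509, -0.0992], [-0.1974, 0.0318], [-0.1045, 0.0658]] c [-0.1276 -0.0169] ang 0.3422473651724802 n [0.94200282 0.33560496]
offset along u -0.048930355286409405 n -0.05892029990563823
```

Request:
drive_tool(
  series=[
    [0.0,[-0.009,0.004,0],[0,0,0]],
    [0.0,[-0.018,0.007,0],[0,0,0]],
    [0.0,[-0.027,0.009,0],[0,0,0]],
    [0.0,[-0.036,0.01,0],[0,0,0]],
    [0.0,[-0.036,0.01,0],[0,0,0]],
  ],
)

```text
time: 6.1
tool_pos: [0.5194, 0.0251, 0.0448]
ee_rot: [-3.141, 0.003, 3.045]
wrist_force: [0.2, -0.0, -0.6]
width: 0.0002
finger_force: 0.0
```

```bash
python3 -c "
from h import *
go(-.256,-.011,.043);im=snap('top','t5.png')
im=cv2.imread('pics/t5.png')[150:290,255:415]
cv2.imwrite('pics/c5.png',cv2.resize(im,None,fx=4.25,fy=4.25,interpolation=cv2.INTER_CUBIC))"
```

```text
t 6.1 at [-0.1636  0.0184] yaw err 0.0006 tool shift [ 0.0924 -0.0293  0.0015] w 0.00017732928544917363
```

View pics/c5.png

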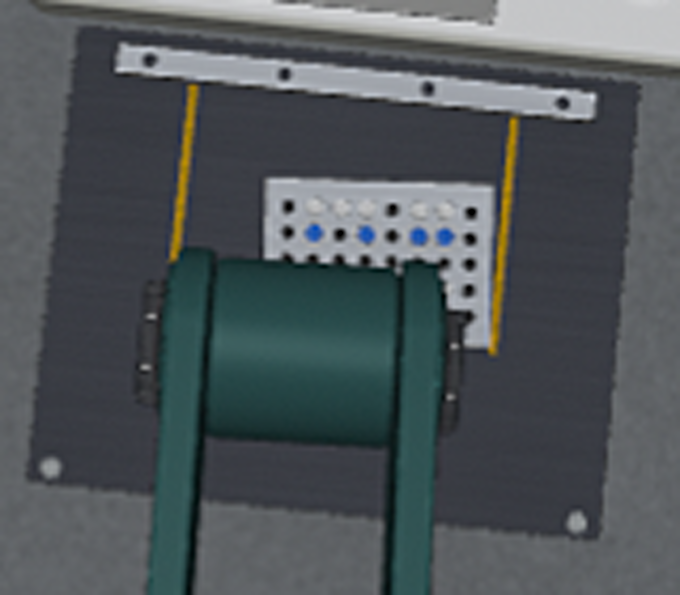

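Corners D (264,179), A (494,185) and B (490,350) leave about 0.07 rad to go, and the block sits about 25 mm right of the middle. I'll push the right short end to the left, a little nearside of its middle, which moves it left and turns it slightly.

Request:
drive_tool(
  series=[
    [0.0,[0.01,0,0],[0,0,0]],
    [0.0,[0.01,0,-0.05],[0,0,0]],
    [0.0,[0.01,0,-0.08],[0,0,0]],
    [0.0,[0,-0.03,-0.085],[0,0,0]],
    [0.0,[-0.03,-0.08,-0.085],[0,0,0]],
  ],
)

```text
time: 6.78
tool_pos: [0.54, -0.0567, 0.1314]
ee_rot: [-3.142, 0.004, 3.048]
wrist_force: [0.8, -0.0, 1.3]
width: 0.0009
finger_force: 0.0
```

Request:
drive_tool(
  series=[
    [0.0,[-0.015,-0.05,0],[0,0,0]],
    [0.0,[-0.015,-0.062,0],[0,0,0]],
    [0.0,[-0.015,-0.062,0.05],[0,0,0]],
    [0.0,[-0.015,-0.062,0.085],[0,0,0]],
    [0.0,[-0.015,-0.062,0.085],[0,0,0]],
  ],
)

```text
time: 7.4
tool_pos: [0.5455, -0.1185, 0.0412]
ee_rot: [3.14, -0.008, 3.045]
wrist_force: [-0.3, 0.5, 0.4]
width: 0.0005
finger_force: 0.0
```

```bash
python3 -c "
from h import *
m,u,n=blk([(494,185),(490,350),(260,344),(264,179)])
p=np.array(st()[0])-m; print('offset along u',p@u,'n',p@n);go(-.118,-.1,.044)"
```

```text
[[-0.0488, -0.09], [-0.15, -0.0966], [-0.1601, 0.0435], [-0.0591, 0.0512]] c [-0.1045 -0.023 ] ang 0.07250811528131718 n [0.99737244 0.0724446 ]
offset along u 0.09742739190065586 n -0.02628585888714446
t 7.4 at [-0.1237 -0.122 ] yaw err 0.0011 tool shift [-0.0057  0.022  -0.0028] w 0.0005037717644729656
```

Request:
drive_tool(
  series=[
    [0.0,[-0.009,0.01,-0.003],[0,0,0]],
    [0.0,[-0.009,0.018,-0.003],[0,0,0]],
    [0.0,[-0.009,0.025,-0.003],[0,0,0]],
    [0.0,[-0.009,0.032,-0.003],[0,0,0]],
    [0.0,[-0.009,0.038,-0.003],[0,0,0]],
  ],
)

```text
time: 8.02
tool_pos: [0.5617, -0.0832, 0.0482]
ee_rot: [-3.141, 0.001, 3.045]
wrist_force: [-0.4, -4.1, 3.2]
width: 0.0003
finger_force: 2.3
```

Request:
drive_tool(
  series=[
    [0.0,[0,0,0],[0,0,0]],
    [0.0,[0,-0.018,0],[0,0,0]],
    [0.0,[0,-0.018,-0.05],[0,0,0]],
    [0.0,[0,-0.018,-0.085],[0,0,0]],
    [0.094,[0.05,0.0,-0.085],[0,0,0]],
  ],
)

```text
time: 8.65
tool_pos: [0.5149, -0.0801, 0.1358]
ee_rot: [3.141, 0.007, 3.043]
wrist_force: [-0.8, 0.1, 0.8]
width: 0.0073
finger_force: 0.0
```

Request:
drive_tool(
  series=[
    [0.094,[0.05,0.06,0],[0,0,0]],
    [0.094,[0.06,0.09,0],[0,0,0]],
    [0.094,[0.06,0.09,0],[0,0,0]],
  ],
)

```text
time: 9.02
tool_pos: [0.4592, 0.0189, 0.132]
ee_rot: [3.14, -0.001, 3.048]
wrist_force: [0.1, 0.1, 0.6]
width: 0.0371
finger_force: 0.0
```

```bash
python3 -c "
from h import *
go(-.19,0,.044);im=snap('top','t6.png')
im=cv2.imread('pics/t6.png')[150:290,255:415]
cv2.imwrite('pics/c6.png',cv2.resize(im,None,fx=4.25,fy=4.25,interpolation=cv2.INTER_CUBIC))"
```

```text
t 9.025 at [-0.223   0.0063] yaw err 0.0042 tool shift [-0.0331 -0.0066  0.0879] w 0.03708051990363062
```

View pics/c6.png

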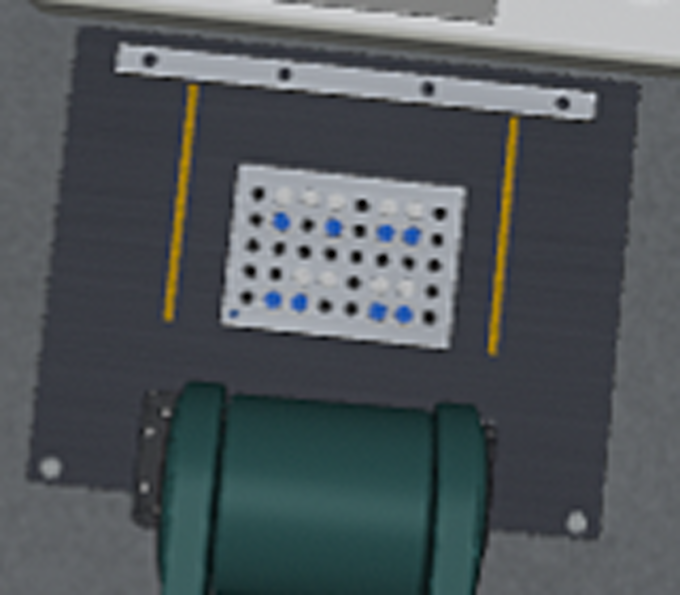

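The block is now straight and nearly centred: corners D (240,165), A (466,187), B (449,348), C (222,326).

```bash
python3 -c "
from h import *
m,u,n=blk([(466,187),(449,348),(222,326),(240,165)])
go(m[0]-.05-.008-.015,m[1],.045)"
```

```text
[[-0.0518, -0.0729], [-0.1512, -0.0716], [-0.1515, 0.0677], [-0.052, 0.0668]] c [-0.1016 -0.0025] ang 0.0017232805242930471 n [0.99999852 0.00172328]
t 9.075 at [-0.222   0.0051] yaw err 0.0027 tool shift [-0.0474 -0.0077  0.0871] w 0.04134648844568716
```

Request:
drive_tool(
  series=[
    [0.094,[-0.035,-0.007,0.0],[0,0,0]],
    [0.094,[-0.043,-0.007,0.05],[0,0,0]],
    [0.094,[-0.043,-0.007,0.08],[0,0,0]],
    [0.094,[-0.043,-0.007,0.088],[0,0,0]],
    [0.094,[-0.043,-0.007,0.088],[0,0,0]],
  ],
)

```text
time: 9.7
tool_pos: [0.503, 0.0051, 0.0444]
ee_rot: [3.141, -0.001, 3.044]
wrist_force: [-0.3, -0.2, 0.4]
width: 0.0912
finger_force: 0.0
```

Request:
drive_tool(
  series=[
    [0.094,[-0.01,0,0],[0,0,0]],
    [0.094,[-0.02,0,0],[0,0,0]],
    [0.094,[-0.03,0,0],[0,0,0]],
    [0.094,[-0.04,0,0],[0,0,0]],
    [0.094,[-0.05,0,0],[0,0,0]],
  ],
)

```text
time: 10.32
tool_pos: [0.5529, 0.0012, 0.0446]
ee_rot: [3.141, -0.001, 3.045]
wrist_force: [-5.0, 0.9, 3.8]
width: 0.0942
finger_force: 2.4
```

```bash
python3 -c "
from h import *
go(-.108,-.002,.045)"
```

```text
t 10.325 at [-0.128  -0.0022] yaw err 0.0009 tool shift [-0.02    0.0002 -0.0005] w 0.09419000243724347
```

Request:
drive_tool(
  series=[
    [0.094,[-0.006,0,0],[0,0,0]],
    [0.094,[-0.011,0,0],[0,0,0]],
    [0.094,[-0.015,0,0],[0,0,0]],
    [0.094,[-0.015,0,0],[0,0,0]],
  ],
)

```text
time: 10.82
tool_pos: [0.5682, -0.0004, 0.0444]
ee_rot: [3.141, 0.002, 3.045]
wrist_force: [-2.4, -0.3, 1.4]
width: 0.0938
finger_force: 0.9
```

Request:
drive_tool(
  series=[
    [0.094,[-0.002,0,0],[0,0,0]],
    [0.094,[-0.004,0,0],[0,0,0]],
    [0.094,[-0.004,0,0],[0,0,0]],
  ],
)

```text
time: 11.2
tool_pos: [0.5716, -0.0008, 0.0444]
ee_rot: [3.141, 0.0, 3.045]
wrist_force: [-3.1, 1.1, 1.9]
width: 0.0939
finger_force: 1.6
```

```bash
python3 -c "
from h import *
go(-.108,-.002,.045)"
```

```text
t 11.2 at [-0.1092 -0.0023] yaw err 0.0007 tool shift [-0.0012  0.0003 -0.0006] w 0.09388912516456895
```

Close to the fence; I'll press on in 2 mm steps until the force rises.

Request:
drive_tool(
  series=[
    [0.094,[-0.002,0,0],[0,0,0]],
    [0.094,[-0.002,0,0],[0,0,0]],
  ],
)

```text
time: 11.45
tool_pos: [0.5735, -0.001, 0.0444]
ee_rot: [3.142, 0.0, 3.045]
wrist_force: [-4.0, 1.2, 1.4]
width: 0.0938
finger_force: 1.8
```

Request:
drive_tool(
  series=[
    [0.094,[-0.002,0,0],[0,0,0]],
    [0.094,[-0.002,0,0],[0,0,0]],
  ],
)

```text
time: 11.7
tool_pos: [0.5737, -0.0009, 0.0444]
ee_rot: [3.142, -0.004, 3.045]
wrist_force: [-8.6, 0.6, 5.1]
width: 0.094
finger_force: 4.3
```

Request:
drive_tool(
  series=[
    [0.094,[-0.002,0,0],[0,0,0]],
    [0.094,[-0.002,0,0],[0,0,0]],
  ],
)

```text
time: 11.95
tool_pos: [0.5738, -0.0009, 0.0444]
ee_rot: [3.142, -0.009, 3.044]
wrist_force: [-13.5, 1.5, 7.9]
width: 0.0942
finger_force: 6.7
```

Request:
drive_tool(
  series=[
    [0.094,[-0.002,0,0],[0,0,0]],
    [0.094,[-0.002,0,0],[0,0,0]],
  ],
)

```text
time: 12.2
tool_pos: [0.574, -0.0009, 0.0444]
ee_rot: [3.142, -0.013, 3.044]
wrist_force: [-17.9, 2.6, 12.0]
width: 0.0939
finger_force: 9.2
```

Request:
drive_tool(
  series=[
    [0.094,[0.006,0,0],[0,0,0]],
    [0.094,[0.02,0,0],[0,0,0]],
    [0.094,[0.05,0,0],[0,0,0]],
    [0.094,[0.08,0,-0.04],[0,0,0]],
    [0.094,[0.11,0,-0.08],[0,0,0]],
  ],
)

```text
time: 12.82
tool_pos: [0.4692, 0.0091, 0.1251]
ee_rot: [3.142, 0.001, 3.045]
wrist_force: [0.4, 0.1, 1.1]
width: 0.0943
finger_force: 0.0
```

```bash
python3 -c "
from h import *
go(-.19,0,.044);im=snap('top','t7.png');snap('scene','s7.png')
im=cv2.imread('pics/t7.png')[150:290,255:415]
im=cv2.resize(im,None,fx=4.25,fy=4.25,interpolation=cv2.INTER_CUBIC)
cv2.imwrite('pics/c7.png',im)"
```

```text
t 12.825 at [-0.2121 -0.0024] yaw err 0.0007 tool shift [-0.022   0.0024  0.0812] w 0.09434555302265585
```

View pics/c7.png

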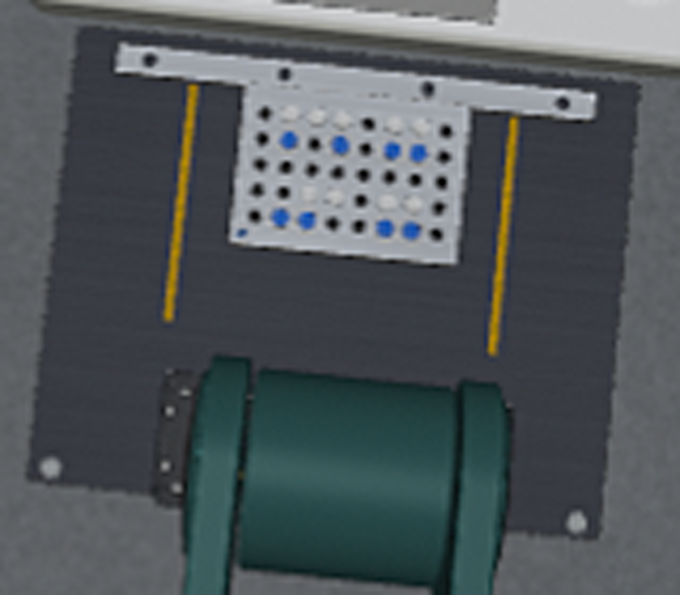

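The block's long side lies flat on the fence, from (245,87) to (470,109). It sits between the yellow lines with room on both sides, and the gripper is clear.

```bash
python3 -c "
from h import *
print(robot.close_job())"
```

```text
the job is handed in; nothing more can be done
None
```

The job is handed in at about 13 s: the last picture shows one long side of the cold block flat against the fence, the whole block between the yellow lines, and the gripper clear of it.

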